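Prop the fittings chest's lid on its stay

TASK

Prop the lid of the fittings chest open on its stay: lift the lid right up to where its stiff hinge holds it, swing the stay over from its cradle, past upright, until it leans on its stop, then let the lid down by its bar until it rests on the stay's foot. Do not let the lid drop, do not press it hard onto the stay, leave the things standing around the chest where they are, and let go at the end.

Things in the scene. Friction and masses are not known exactly. Their poses are not given: they have to be found in the camera images.
- chest: the grey steel fittings chest, an open box 200 mm deep (its x), 280 mm wide (its y), 90 mm high, walls 4 mm, fixed to the bench; origin: centre of its underside; its x axis points from its front (bar side) to its hinge side, y to the left, z up. Loose fittings lie on its floor up to 35 mm high.
- lid_hinge (a point): middle of the lid's hinge line, on the chest's far top rim: 100 mm along +x and 90 mm up from the chest's origin; the hinge line runs along the chest's y
- lid_bar (a point): middle of the round steel bar that lifts the lid: 12 mm thick, 130 mm long, parallel to the hinge line, held 38 mm off the lid's front edge by an arm at each end; 238 mm from the hinge line, 93 mm above the bench with the lid shut; moves with the lid. It can be pinched from above at any lid angle, fingers closing across it, and turns between the fingers as the lid swings.
- lid (a joint): lid angle in rad: 0 shut, grows as the lid opens (bar rises and moves towards +x of the chest), stop at 1.5. The lid is a plate 200 x 280 x 6 mm of about 0.5 kg. Its stiff hinge holds it by itself only above about 1.35; lower, it falls shut unless held or propped.
- stay_pivot (a point): pivot of the stay, inside the chest near its right wall: 15 mm towards -x, 85 mm towards -y and 75 mm up from the chest's origin; the pivot axis runs along the chest's x
- stay_grip (a point): a point to take the stay by, on the axis of its round steel tube (12 mm thick, 112 mm long), 104 mm from the pivot. Past the tube's end stands a rubber ball foot, 18 mm across, on a screw, screwed out by an unknown amount: its end lies 124 to 160 mm from the pivot. Pinch it from above with the lid up, fingers closing along the chest's x; lean the gripper as it swings, or the foot may meet the palm.
- stay (a joint): stay angle in rad: 0 lying level across the chest towards +y, 15 mm below the rim, on a cradle 55 mm from the pivot; 1.57 upright; stop at 1.70, leaning slightly to -y. It swings easily, falls back from below about 1.5 and stays on the stop by its own weight.
- socket (a point): steel socket under the lid for the stay's foot: 64 x 48 mm, ribs 10 mm deep at its front and both sides; origin: its middle on the lid's underside, 166 mm from the hinge line, 100 mm to -y of the lid's middle. With the stay on its stop the foot meets it as the lid comes down, at a lid angle of 0.77 to 0.94 that depends on the foot and has to be felt. Keep the force on it below 60 N.
- carton: bystander: closed cardboard carton 80 x 100 x 70 mm, standing beside the chest; origin: centre of its underside
- tub: bystander: white jar 60 mm across and 85 mm high with a black cap; origin: centre of its underside
- collar: bystander: grey plastic pipe collar 68 mm across, 30 mm high, lying flat; origin: centre of its underside

How it is judged:
By the outcome, as a careful person would: the job done as asked, in the order asked, and still so for the second after the job is handed in, with the robot touching nothing.
It also fails if it takes over 72 s, if anything falls off the work surface, if the arm or the gripper's body presses on something with over 40 N, if the wrist force passes 120 N, or if a joint passes its speed limit or range.

ROBOT

A 7-joint arm with a two-finger parallel gripper is mounted at the origin on the work surface. World frame = base frame: x ahead of the robot, y to its left, z up, the work surface at z = 0. Lengths are in m, angles in rad, forces in N, time in s.
With the tool pointing down it reaches from about 0.4 to 0.85 m from the base axis. Payload 10.4 kg.
Tool frame: the origin (TCP) lies at the very end of the fingers, on their centre line; the grasp point (between the pads) lies 19 mm behind it; z points along the fingers, y is the line along which they close (so a half turn about z gives the same grasp; the last joint's range is limited). The gripper opens to 87 mm and grips with 3 to 60 N. Pads are 19 mm wide; open, the fingers measure 117 mm over their backs; the gripper's body (75 mm by 190 mm) begins 51 mm behind the grasp point.
Start: joints at [1.267, 0.332, -0.065, 1.46, 0.022, 1.35, -0.088], TCP at [0.173, -0.601, 0.223] pointing down, gripper open.
Joint ranges: [-2.6, 2.6], [-0.5, 2.12], [-1.47, 1.34], [0.16, 2.42], [-1.27, 4.41], [0.06, 2.06], [-2.6, 2.6]. Speed limits (rad/s): [2.22, 2.22, 2.79, 2.79, 3.14, 3.14, 3.14].

INTERFACE

Orientations are given as a unit quaternion [x, y, z, w].
In Python, from bench import r gives the robot as it stands.
- The arm moves only by the shell command python3 -m crank 'ROWS' [FORCE]. ROWS is JSON, a list that holds one entry, the list of rows, each a list of 5 numbers: the shift along the tool's x, y, z in mm, then the turn about the tool's z in degrees, then the opening, from -1 (shut) to 1 (fully open). A call has 1 to 20 rows; each row is the pose to reach, as a shift and turn from the pose commanded when the call began, along the tool's axes at that moment; what a row does not reach only later rows make up. A row lasts 1/10 s, in which the tool goes at most 50 mm and 8.59 degrees, less where a joint would pass 70% of its speed; a pose out of reach is approached as far as the arm can. A call with a gripper value outside its range is refused whole. The fingers move at their own pace and stop on an object; FORCE is the grip in N (left out, the last holds). Time passes only in rows, so rows that repeat a pose let the fingers close. It gives the time, the measured TCP pose, the force, the opening and the grip force at its end, in the units of the state.
- r.read_state(): the state, without advancing time (a new reading comes with each control period).
- r.camera(name): name is "scene" or "top" or "wrist"; returns a dict with "image" (384x512x3 uint8, red, green, blue), "vfov" (degrees; the focal length in pixels is half the picture's height over the tangent of half this angle, whatever the lens; pixels are square), "cx", "cy" (the principal point, pixels), "k1" (the pictures are not rectified: a ray, as slopes to the right and down, at radius r is drawn at 1 + k1 r^2 times it, then the intrinsics apply), "eye" and "attitude" of the camera in the world. Camera axes: x right, y down, z forward; pixel columns grow to the right and rows downward; lengths in m; the calibration is good to about 2 mm. A picture is of the moment at which its call begins. There is no depth.
- r.close_job(): hands the job in; it is judged then, once.
The state is a dict: "time": time; "joint_positions": joint angles; "joint_vel": joint speeds; "joint_torque": joint torques, N m; "ee_pos": TCP position; "eef_rot": TCP orientation; "ft_force": force on the tool from outside, world axes, zero at the start; "torque": the same for the moment, N m; "width": finger opening in m; "grip_force": force on a finger pad.
Only numpy, scipy, OpenCV 4.12 (cv2) and the standard library are available. Lean on these libraries where they do the work, as an engineer would, in place of code of your own. Each camera call takes 0.05 s, during which the arm holds its last target. There are 200 camera calls.

## Working session

There is one attempt and no reset: what is moved stays moved. The work goes in short steps, Python scripts to look and compute and a shell command to move; the robot and the scene stay as the last step left them, time stands still between calls to the robot, and variables do not carry over. Pictures are saved under pics/ and viewed, at most 13 in all, crops included, and the job is handed in when it is done.

```bash
ls; mkdir -p pics; python3 - <<'E'
from bench import r
import cv2,json
for n in("scene","top"):
    c=r.camera(n); cv2.imwrite(f"pics/{n}0.png",c["image"][:,:,::-1]); print(n,{k:v for k,v in c.items() if k!="image"})
s=r.read_state(); print(s)
E
```

```text
pics
scene {'vfov': 42.129708845628116, 'cx': 252.68066105549232, 'cy': 191.04370551243787, 'k1': -0.04218171977788652, 'eye': array([ 1.08569794, -0.88624634,  0.97409076]), 'attitude': array([ 0.87872136,  0.22490694, -0.10603235, -0.40745894])}
top {'vfov': 43.77537624789873, 'cx': 256.46743115152105, 'cy': 186.12766613659176, 'k1': 0.01734457397449636, 'eye': array([0.42103654, 0.01291944, 1.06279141]), 'attitude': array([ 0.7097094 , -0.6982358 ,  0.06080932, -0.07128506])}
{'time': 0.1, 'joint_positions': array([ 1.26737673,  0.33278344, -0.06466832,  1.46085232,  0.02159572,
        1.34987044, -0.0885265 ]), 'joint_vel': array([ 0.00041283, -0.00305054,  0.00056196, -0.00350812, -0.00035688,
        0.00073854,  0.0001671 ]), 'joint_torque': array([ 1.75218556e-03, -6.24544430e+01,  2.49717676e-02, -3.90718210e+01,
       -6.13905885e-02,  3.66096839e-02,  6.98479926e-05]), 'ee_pos': array([ 0.17310273, -0.60020304,  0.22185156]), 'eef_rot': array([ 9.90161224e-01,  1.39929910e-01, -1.15079571e-04, -5.98333644e-04]), 'ft_force': array([-0.82178993,  0.69616076,  0.47389895]), 'torque': array([ 0.03508028, -0.0311417 , -0.04919624]), 'grip_force': 0.0, 'width': 0.0868901624812405}
```

View pics/scene0.png

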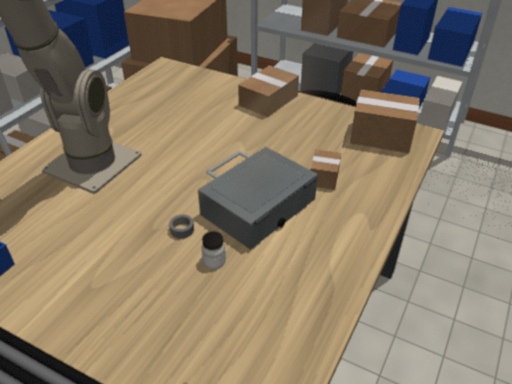

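View pics/top0.png

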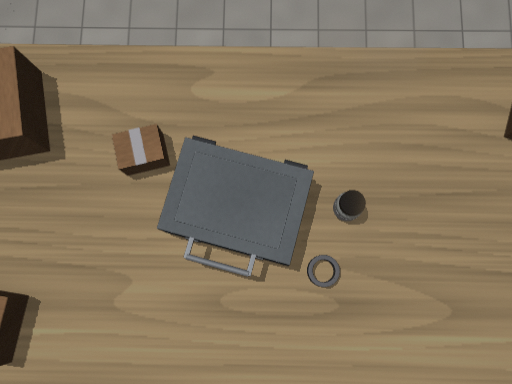

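The top view shows the lid with corners at about (188,139), (313,171), (290,265) and (158,229). The bar is at about (186,258) to (250,275), the carton at (140,150), the tub at (350,205) and the collar at (323,271). In the scene view the hinge faces away from the robot. Next I measure them.

```bash
cat > h.py <<'E'
import numpy as np,cv2
from scipy.spatial.transform import Rotation as R
from bench import r
def K(c):
    f=c["image"].shape[0]/2/np.tan(np.radians(c["vfov"])/2)
    return np.array([[f,0,c["cx"]],[0,f,c["cy"]],[0,0,1.]]),np.array([c["k1"],0,0,0.])
def rays(c,uv):
    k,d=K(c); n=cv2.undistortPoints(np.array(uv,float).reshape(-1,1,2),k,d)[:,0]
    return np.c_[n,np.ones(len(n))]@R.from_quat(c["attitude"]).as_matrix().T
def plane(c,uv,z):
    v=rays(c,uv); return c["eye"]+v*((z-c["eye"][2])/v[:,2:])
def proj(c,P):
    k,d=K(c); M=R.from_quat(c["attitude"]).as_matrix().T
    return cv2.projectPoints(np.atleast_2d(P).astype(float),cv2.Rodrigues(M)[0],-M@c["eye"],k,d)[0][:,0]
E
python3 - <<'E'
from h import *
c=r.camera("top"); print("att ok? image centre ->",plane(c,[[256,186]],0))
im=c["image"].astype(int)
print([im[y,x].tolist() for x,y in((240,200),(205,240),(220,268),(165,215))])
neutral=((im.max(2)-im.min(2))<22)
m=neutral.astype(np.uint8); m[:100]=0; m[:, :100]=0
m=cv2.morphologyEx(m,cv2.MORPH_OPEN,np.ones((3,3)))
n,l,s,ce=cv2.connectedComponentsWithStats(m)
for i in range(1,n):
    if s[i,4]>150: print(i,s[i],ce[i])
i=1+np.argmax(s[1:,4]); b=cv2.morphologyEx((l==i).astype(np.uint8),cv2.MORPH_OPEN,np.ones((15,15)))
cn=max(cv2.findContours(b,0,2)[0],key=cv2.contourArea); 
ap=cv2.approxPolyDP(cn,6,True)[:,0]; print(ap.tolist()); P=plane(c,ap,.096)
print(P.round(4)); print(np.linalg.norm(np.roll(P,-1,0)-P,axis=1))
print("bar",plane(c,[[186,258],[250,275]],.099).round(4))
cv2.imwrite("pics/crop.png",cv2.resize(c["image"][120:300,130:380,::-1],None,fx=3,fy=3,interpolation=cv2.INTER_CUBIC))
E
```

```text
att ok? image centre -> [[0.62237708 0.03157781 0.        ]]
[[87, 91, 95], [90, 94, 98], [89, 89, 89], [90, 95, 97]]
1 [129 128  17  38 413] [137.21307506 146.44067797]
3 [  157   136   156   140 14069] [235.41644751 203.11820314]
6 [333 191  32  30 751] [348.62849534 205.35419441]
7 [307 255  33  32 478] [323.32845188 270.56694561]
[[185, 139], [161, 229], [250, 258], [290, 262], [310, 185], [307, 166]]
[[ 0.7025  0.1809  0.096 ]
 [ 0.5125  0.221   0.096 ]
 [ 0.4573  0.0393  0.096 ]
 [ 0.4508 -0.0407  0.096 ]
 [ 0.608  -0.0811  0.096 ]
 [ 0.648  -0.075   0.096 ]]
[0.19412563 0.18990875 0.08028046 0.16224265 0.04046238 0.26165542]
bar [[0.4551 0.1671 0.099 ]
 [0.4239 0.0385 0.099 ]]
```

View pics/crop.png

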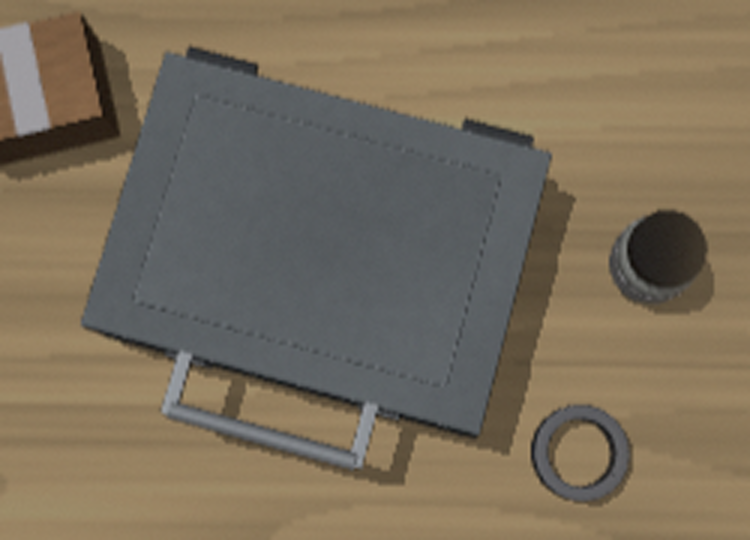

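The crop shows the lid corners at crop pixels (163,53), (551,153), (480,436) and (83,325), and the bar from (165,410) to (360,462). I'll fit the chest frame to these.

```bash
cat >> h.py <<'E'
E
python3 - <<'E'
from h import *
c=r.camera("top")
px=np.array([[163,53],[551,153],[480,436],[83,325]])/3+[130,120]   # hinge-left,hinge-right,front-right,front-left
P=plane(c,px,.096)[:,:2]
print(np.linalg.norm(np.roll(P,-1,0)-P,axis=1))
B=plane(c,np.array([[165,410],[360,462]])/3+[130,120],.093)[:,:2]; print("bar",B,np.linalg.norm(B[0]-B[1]))
M=np.array([[.1,.14],[.1,-.14],[-.1,-.14],[-.1,.14],[-.138,.065],[-.138,-.065]])
Q=np.r_[P,B]
# rigid 2D fit
a=M-M.mean(0);b=Q-Q.mean(0); th=np.arctan2((a[:,0]*b[:,1]-a[:,1]*b[:,0]).sum(),(a*b).sum())
Rm=np.array([[np.cos(th),-np.sin(th)],[np.sin(th),np.cos(th)]]); t=Q.mean(0)-Rm@M.mean(0)
print("yaw",th,np.degrees(th),"origin",t); print("res mm",((M@Rm.T+t-Q)*1000).round(1))
# check with scene view
s=r.camera("scene"); W=np.c_[M@Rm.T+t,[.096]*4+[.093]*2]; print(proj(s,W).round(1).tolist())
open("pose.txt","w").write(f"{t[0]} {t[1]} {th}")
for n,q in(("bar",(-.138,0)),("hinge",(.1,0)),("piv",(-.015,-.085)),("ballmin",(-.015,.030)),("ballmax",(-.015,.066))): print(n,(Rm@q+t).round(4))
st=r.read_state(); Rt=R.from_quat(st["eef_rot"]).as_matrix(); print(Rt.round(3), st["ee_pos"])
z=cv2.resize(s["image"][130:280,150:350,::-1],None,fx=4,fy=4,interpolation=cv2.INTER_CUBIC)
for p in proj(s,W): cv2.circle(z,tuple(int(v) for v in (p-[150,130])*4+2),3,(0,0,255),-1)
cv2.imwrite("pics/sc1.png",z)
E
```

```text
[0.27953427 0.19916441 0.27745183 0.1968873 ]
bar [[0.45793426 0.17021383]
 [0.42589835 0.0387486 ]] 0.13531225545580167
yaw -0.24615176525591353 -14.10345726885882 origin [0.57540697 0.07040971]
res mm [[ 1.2 -0.6]
 [ 0.7 -1. ]
 [ 0.  -0.3]
 [-1.2  2.7]
 [-0.5 -3.1]
 [-0.2  2.2]]
[[317.5, 172.9], [250.4, 223.0], [197.3, 188.7], [265.2, 145.5], [239.3, 151.9], [207.8, 171.4]]
bar [0.4416 0.104 ]
hinge [0.6724 0.046 ]
piv [ 0.5401 -0.0084]
ballmin [0.5682 0.1032]
ballmax [0.5769 0.1381]
[[ 0.961  0.277 -0.   ]
 [ 0.277 -0.961  0.001]
 [-0.    -0.001 -1.   ]] [ 0.17315258 -0.60038428  0.22219392]
```

View pics/sc1.png

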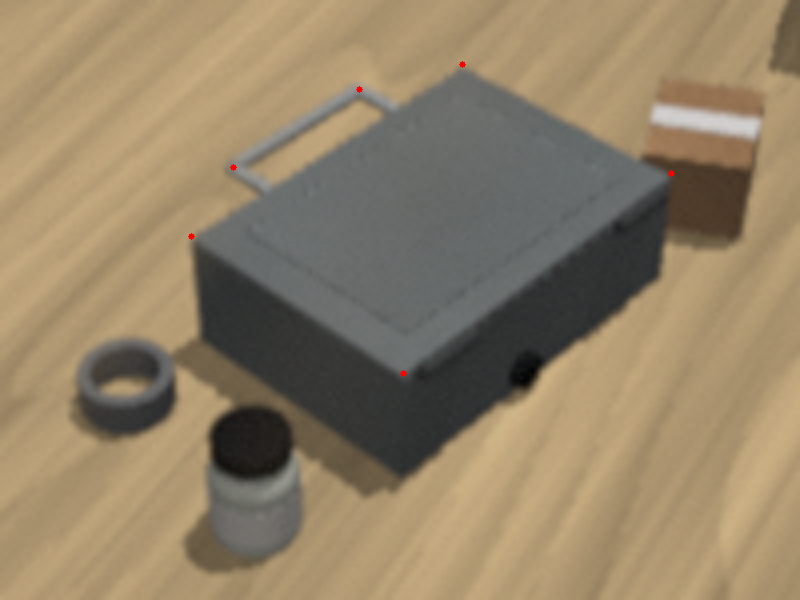

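The fitted points fall on the lid corners and bar ends to about 1–2 mm in the second view, so the pose is good. Next I plan the approach to the bar.

```bash
cat >> h.py <<'E'
t0,t1,TH=map(float,open("pose.txt").read().split())
CR=np.array([[np.cos(TH),-np.sin(TH),0],[np.sin(TH),np.cos(TH),0],[0,0,1]])
def W(p): return CR@np.array(p,float)+[t0,t1,0]      # chest -> world
def C(p): return CR.T@(np.array(p,float)-[t0,t1,0])
def rows(targets,phi=None):
    """targets: world TCP points; phi: angle (deg) of tool y from the chest x axis"""
    s=r.read_state(); M=R.from_quat(s["eef_rot"]).as_matrix()
    a=0
    if phi is not None:
        cur=np.degrees(np.arctan2(M[1,1],M[0,1])-TH); a=-((phi-cur+90)%180-90)
    for T in targets: print((M.T@(np.array(T)-s["ee_pos"])*1000).round(1).tolist(),"turn",round(a,1))
def stat():
    s=r.read_state(); print(s["time"],"tcp",s["ee_pos"].round(4),"chest",C(s["ee_pos"]).round(4),"F",s["ft_force"].round(1),"w",round(s["width"],4),"g",round(s["grip_force"],1),"q",s["joint_positions"].round(2))
E
python3 -c "
from h import *
b=W([-.138,0,0]);rows([[.50,-.25,.25],[b[0],b[1],.17],[b[0],b[1],.08]],0)"
```

```text
[411.1, -246.1, -27.7] turn -59.8
[453.1, -602.4, 52.5] turn -59.8
[453.1, -602.4, 142.5] turn -59.8
```

```bash
python3 -m crank '[[[411,-246,-28,-30,0.2],[411,-246,-28,-30,0.2],[411,-246,-28,-30,0.2],[411,-246,-28,-30,0.2],[411,-246,-28,-30,0.2],[411,-246,-28,-30,0.2],[411,-246,-28,-30,0.2],[411,-246,-28,-60,0.2],[411,-246,-28,-60,0.2],[411,-246,-28,-60,0.2],[453,-602,52,-60,0.2],[453,-602,52,-60,0.2],[453,-602,52,-60,0.2],[453,-602,52,-60,0.2],[453,-602,52,-60,0.2],[453,-602,52,-60,0.2],[453,-602,52,-60,0.2],[453,-602,52,-60,0.2],[453,-602,52,-60,0.2],[453,-602,52,-60,0.2]]]' 30; python3 - <<'E'
from h import *
stat(); b=W([-.138,0,0]); rows([[b[0],b[1],.08]],0)
E
```

```text
time: 2.25
ee_pos: [0.4418, 0.1029, 0.1706]
eef_rot: [0.787, 0.616, -0.0, 0.0]
ft_force: [-0.0, -1.2, -0.2]
width: 0.0517
grip_force: 0.0
2.25 tcp [0.4418 0.1029 0.1706] chest [-0.1375 -0.001   0.1706] F [-0.  -1.2 -0.2] w 0.0517 g 0.0 q [ 0.48  0.04 -0.81  1.93  0.03  1.19 -0.59]
[1.1, -0.5, 90.6] turn 0.2
```

```bash
python3 -m crank '[[[1,0,50,0,0.2],[1,0,95,0,0.2],[1,0,95,0,0.2],[1,0,95,0,-1],[1,0,95,0,-1],[1,0,95,0,-1],[1,0,95,0,-1],[1,0,95,0,-1]]]' 30; python3 - <<'E'
from h import *
stat(); c=r.camera("scene"); cv2.imwrite("pics/sc2.png",cv2.resize(c["image"][20:260,100:380,::-1],None,fx=2.5,fy=2.5))
E
```

```text
time: 3.05
ee_pos: [0.4424, 0.1043, 0.0764]
eef_rot: [0.788, 0.616, 0.0, 0.001]
ft_force: [-0.0, -0.6, -0.7]
width: 0.0198
grip_force: 0.0
3.05 tcp [0.4424 0.1043 0.0764] chest [-0.1372  0.0005  0.0764] F [-0.  -0.6 -0.7] w 0.0198 g 0.0 q [ 0.43  0.18 -0.81  2.03  0.16  0.99 -0.7 ]
```

View pics/sc2.png

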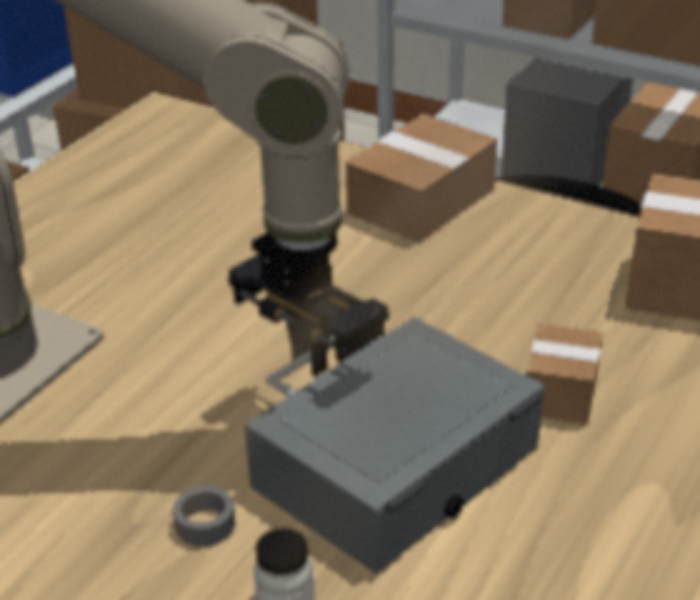

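The gripper's wide crossbar lies along the closing direction and is only about 40 mm tall, with a slimmer wrist above it. The fingers are closing around the bar. Next I work out the lift arc.

```bash
python3 -c "
import numpy as np
for t in list(np.arange(.09,1.45,.09))+[1.44,1.48]:
    a=t+.0126; print(round(t,2),round(238*(np.cos(.0126)-np.cos(a))),-round(238*(np.sin(a)-np.sin(.0126))))"; python3 -m crank '[[[0,0,0,0,-1],[0,0,0,0,-1],[0,0,0,0,-1]]]' 25
```

```text
0.09 1 -21
0.18 4 -43
0.27 9 -63
0.36 16 -84
0.45 25 -103
0.54 35 -122
0.63 47 -140
0.72 61 -156
0.81 76 -171
0.9 92 -185
0.99 110 -198
1.08 128 -208
1.17 148 -217
1.26 168 -224
1.35 189 -230
1.44 210 -233
1.44 210 -233
1.48 219 -234
time: 3.4
ee_pos: [0.4428, 0.1042, 0.076]
eef_rot: [0.788, 0.616, 0.001, 0.001]
ft_force: [4.1, -2.1, 0.8]
width: 0.011
grip_force: 25.0
```

```bash
python3 -m crank '[[[0,0,-10,0,-1],[0,1,-21,0,-1],[0,4,-43,0,-1],[0,9,-63,0,-1],[0,16,-84,0,-1],[0,25,-103,0,-1],[0,35,-122,0,-1],[0,47,-140,0,-1],[0,61,-156,0,-1],[0,76,-171,0,-1],[0,92,-185,0,-1],[0,110,-198,0,-1],[0,128,-208,0,-1],[0,148,-217,0,-1],[0,168,-224,0,-1],[0,189,-230,0,-1],[0,210,-233,0,-1],[0,219,-234,0,-1],[0,219,-234,0,-1],[0,219,-234,0,-1]]]'; python3 -c "
from h import *
stat()"
```

```text
time: 5.4
ee_pos: [0.6544, 0.0501, 0.3092]
eef_rot: [0.788, 0.616, -0.001, 0.0]
ft_force: [-0.8, -5.6, 2.8]
width: 0.0109
grip_force: 25.0
5.4 tcp [0.6544 0.0501 0.3092] chest [ 0.0815 -0.0005  0.3092] F [-0.8 -5.6  2.8] w 0.0109 g 25.0 q [ 0.33  0.47 -0.73  1.19  0.31  1.59 -0.58]
```

```bash
python3 -m crank '[[[0,3,0,0,-1],[0,3,0,0,-1],[0,3,0,0,-0.3],[0,3,0,0,-0.3],[0,3,0,0,-0.3],[0,3,-40,0,-0.3],[0,3,-80,0,-0.3],[0,-40,-110,0,-0.3],[0,-90,-110,0,-0.3],[0,-140,-110,0,-0.3],[0,-190,-110,0,-0.3],[0,-240,-110,0,-0.3],[0,-280,-110,0,-0.3],[0,-280,-110,0,-0.3]]]'; python3 - <<'E'
from h import *
stat(); c=r.camera("top"); cv2.imwrite("pics/t3.png",cv2.resize(c["image"][100:300,130:380,::-1],None,fx=3,fy=3,interpolation=cv2.INTER_CUBIC))
for x in (.1,.115,.13,.142,.151): print(x,proj(c,W([-.015,-.085+x,.075])).round(1), (proj(c,W([-.015,-.085+x,.075]))-[130,100])*3)
c=r.camera("scene"); cv2.imwrite("pics/s3.png",cv2.resize(c["image"][60:260,150:400,::-1],None,fx=3,fy=3,interpolation=cv2.INTER_CUBIC))
E
```

```text
time: 6.8
ee_pos: [0.3788, 0.122, 0.4211]
eef_rot: [0.786, 0.618, 0.001, 0.003]
ft_force: [0.2, 0.3, 0.7]
width: 0.0305
grip_force: 0.0
6.8 tcp [0.3788 0.122  0.4211] chest [-0.2032  0.0021  0.4211] F [0.2 0.3 0.7] w 0.0305 g 0.0 q [ 0.54 -0.23 -0.76  1.58 -0.15  1.72 -0.47]
0.1 [[227.7 206.1]] [[293.10326914 318.35562786]]
0.115 [[220.8 204.3]] [[272.40121065 312.84126201]]
0.13 [[213.9 202.4]] [[251.7349109  307.33706146]]
0.142 [[208.4 201. ]] [[235.22723484 302.94091572]]
0.151 [[204.3 199.9]] [[222.8610836  299.64796328]]
```

View pics/t3.png

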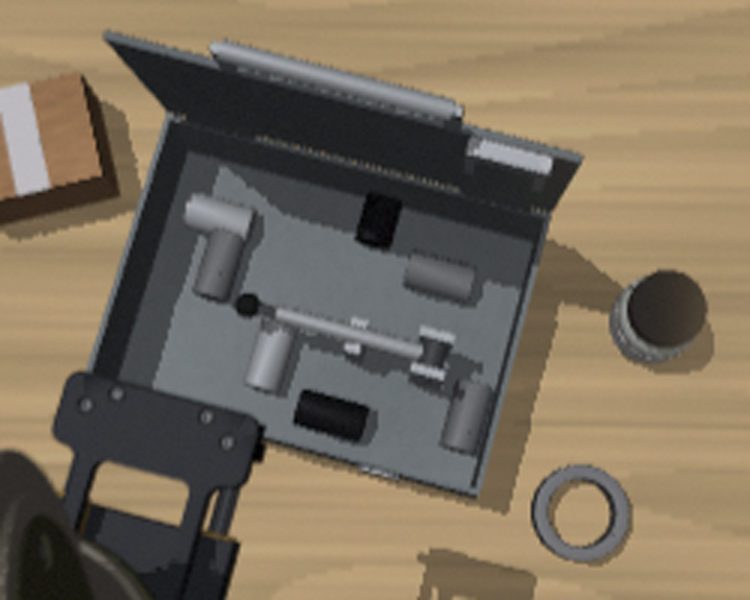

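The top view shows the lid standing open and the stay lying along the predicted line. Its black ball foot is at crop (248,304), so the ball centre is about 132.5 mm from the pivot. I'll pinch the ball, since nothing then reaches the palm, and yaw the gripper during the swing so the crossbar stays clear of the lid and socket.

```bash
python3 -c "
from h import *
rows([W([-.045,.0475,.33]),W([-.045,.0475,.15]),W([-.016,.0475,.11]),W([-.015,.0475,.065])],0)"
```

```text
[46.6, 154.3, 90.4] turn 0.2
[46.9, 153.8, 270.4] turn 0.2
[46.9, 182.7, 310.5] turn 0.2
[46.9, 183.5, 355.5] turn 0.2
```

```bash
python3 -m crank '[[[47,154,90,0,-0.1],[47,154,90,0,-0.1],[47,154,90,0,-0.1],[47,154,90,0,-0.1],[47,154,180,0,-0.1],[47,154,270,0,-0.1],[47,154,270,0,-0.1],[47,154,270,0,-0.1],[47,154,270,0,-0.1],[47,170,292,0,-0.1],[47,183,311,0,-0.1],[47,183,311,0,-0.1],[47,183,311,0,-0.1]]]'; python3 - <<'E'
from h import *
stat();rows([W([-.015,.0475,.066])],0)
for n in("wrist","scene"):
    c=r.camera(n); print(proj(c,W([-.015,.0475,.075])),{k:v for k,v in c.items() if k in("vfov",)})
    cv2.imwrite(f"pics/{n}4.png",cv2.resize(c["image"][:,:,::-1],None,fx=1.5,fy=1.5))
E
```

```text
time: 8.2
ee_pos: [0.5721, 0.1213, 0.1095]
eef_rot: [0.788, 0.616, 0.0, -0.001]
ft_force: [0.4, 0.3, -0.4]
width: 0.0394
grip_force: 0.0
8.2 tcp [0.5721 0.1213 0.1095] chest [-0.0156  0.0485  0.1095] F [ 0.4  0.3 -0.4] w 0.0394 g 0.0 q [ 0.37  0.46 -0.82  1.67  0.36  1.17 -0.79]
[-1.1, 0.6, 43.5] turn 0.2
[[256.99823515 222.84955536]] {'vfov': 66.06486436721565}
[[265.7057625  176.45686451]] {'vfov': 42.129708845628116}
```

View pics/wrist4.png

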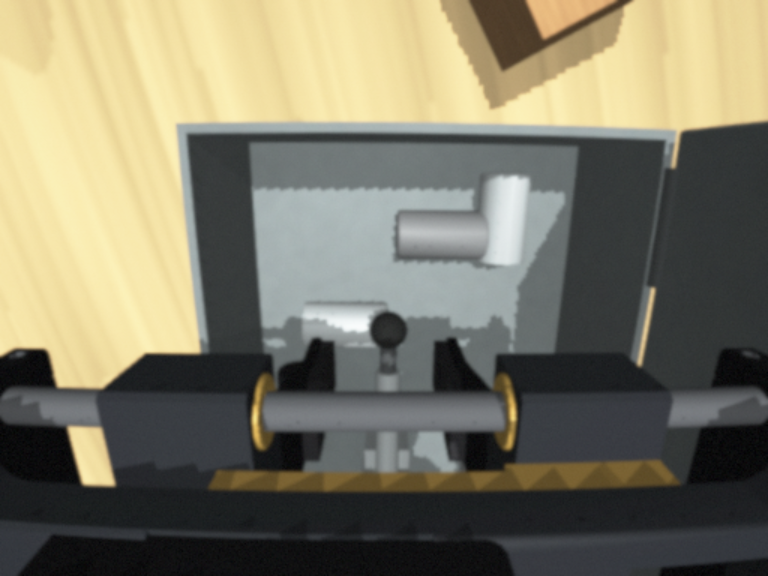

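The wrist view shows the ball at (388,329), centred between the open fingers and within about 2 mm of the prediction. I descend and pinch.

```bash
python3 -m crank '[[[0,1,30,0,-0.1],[0,1,44,0,-0.1],[0,1,44,0,-1],[0,1,44,0,-1],[0,1,44,0,-1],[0,1,44,0,-1],[0,1,44,0,-1],[0,1,44,0,-1],[0,1,44,0,-1]]]' 20; python3 -c "
from h import *
stat()
r0=133.5
for t,ph in ((0,0),(.15,0),(.3,0),(.45,0),(.6,0),(.75,0),(.85,0),(.9,8),(.95,16),(1.0,24),(1.05,32),(1.1,40),(1.15,48),(1.2,56),(1.3,64),(1.4,70),(1.5,70),(1.6,70),(1.68,70),(1.72,70)):
  print(t,round(r0*(np.cos(t)-1)),-round(r0*np.sin(t)),-ph)"
```

```text
time: 9.2
ee_pos: [0.5738, 0.1206, 0.0655]
eef_rot: [0.788, 0.616, 0.001, 0.001]
ft_force: [5.2, -0.6, 5.5]
width: 0.0159
grip_force: 20.0
9.2 tcp [0.5738 0.1206 0.0655] chest [-0.0138  0.0483  0.0655] F [ 5.2 -0.6  5.5] w 0.0159 g 20.0 q [ 0.35  0.51 -0.79  1.71  0.4   1.09 -0.82]
0 0 0 0
0.15 -1 -20 0
0.3 -6 -39 0
0.45 -13 -58 0
0.6 -23 -75 0
0.75 -36 -91 0
0.85 -45 -100 0
0.9 -51 -105 -8
0.95 -56 -109 -16
1.0 -61 -112 -24
1.05 -67 -116 -32
1.1 -73 -119 -40
1.15 -79 -122 -48
1.2 -85 -124 -56
1.3 -98 -129 -64
1.4 -111 -132 -70
1.5 -124 -133 -70
1.6 -137 -133 -70
1.68 -148 -133 -70
1.72 -153 -132 -70
```

```bash
python3 -m crank '[[[-1,0,-20,0,-1],[-6,0,-39,0,-1],[-13,0,-58,0,-1],[-23,0,-75,0,-1],[-36,0,-91,0,-1],[-45,0,-100,0,-1],[-45,0,-100,0,-1]]]' 20; python3 - <<'E'
from h import *
stat()
c=r.camera("scene"); print(proj(c,W([-.015,.0,.17])))
cv2.imwrite("pics/s5.png",cv2.resize(c["image"][60:240,150:370,::-1],None,fx=3.5,fy=3.3,interpolation=cv2.INTER_CUBIC))
E
```

```text
time: 9.9
ee_pos: [0.5624, 0.0761, 0.1657]
eef_rot: [0.788, 0.616, 0.001, 0.001]
ft_force: [6.2, 0.8, 1.6]
width: 0.0164
grip_force: 20.0
9.9 tcp [0.5624 0.0761 0.1657] chest [-0.014   0.0023  0.1657] F [6.2 0.8 1.6] w 0.0164 g 20.0 q [ 0.48  0.36 -0.84  1.66  0.28  1.25 -0.67]
[[254.54750503 157.11221998]]
```

View pics/s5.png

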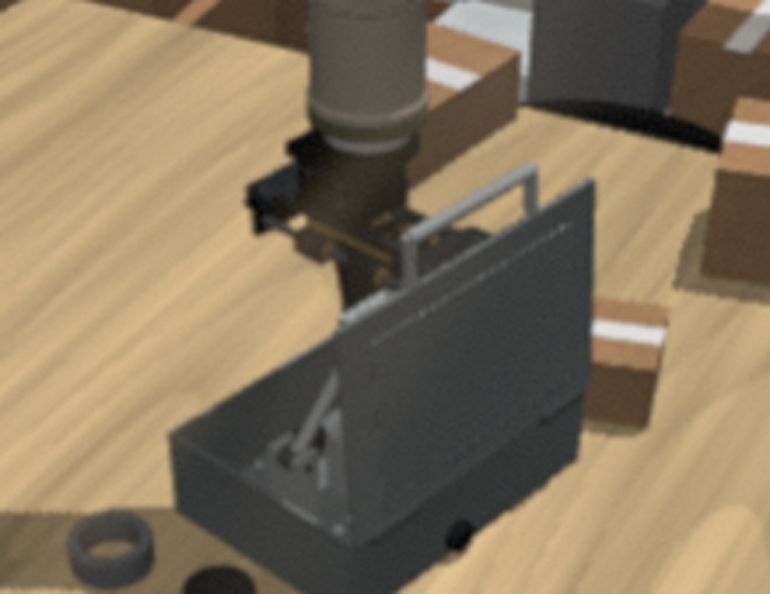

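The stay is up at about 50° in the pinch, seen through the gap at crop (315,410). Now I yaw while raising, in short calls so I can watch the force.

```bash
python3 -m crank '[[[-6,-2,-5,-7,-1],[-11,-2,-9,-14,-1],[-16,-2,-12,-21,-1]]]'; python3 -m crank '[[[0,0,0,-8,-1],[0,0,0,-16,-1],[0,0,0,-24,-1],[0,0,0,-24,-1]]]'; python3 -c "
from h import *
stat()
s=r.read_state();M=R.from_quat(s['eef_rot']).as_matrix();print('phi',np.degrees(np.arctan2(M[1,1],M[0,1])-TH))"
```

```text
time: 10.25
ee_pos: [0.559, 0.0611, 0.1773]
eef_rot: [0.661, 0.751, 0.002, 0.002]
ft_force: [16.5, -1.6, 3.5]
width: 0.0161
grip_force: 20.0
time: 10.65
ee_pos: [0.5594, 0.0617, 0.1775]
eef_rot: [0.49, 0.872, 0.002, 0.003]
ft_force: [17.2, -1.5, 3.6]
width: 0.0162
grip_force: 20.0
10.65 tcp [0.5594 0.0617 0.1775] chest [-0.0134 -0.0123  0.1775] F [17.2 -1.5  3.6] w 0.0162 g 20.0 q [ 0.61  0.38 -0.98  1.66  0.33  1.28  0.12]
phi 45.42379332864184
```

```bash
python3 -c "
from h import *
rows([W([-.0105,-.085+.1335*np.cos(t),.0655+.1335*np.sin(t)]) for t in (1.0,1.15,1.25,1.35,1.45,1.55,1.65,1.72)],75)"
```

```text
[-2.4, 1.6, -0.3] turn -29.6
[-14.8, -10.8, -9.9] turn -29.6
[-23.6, -19.7, -14.7] turn -29.6
[-32.6, -28.8, -18.3] turn -29.6
[-41.8, -38.2, -20.6] turn -29.6
[-51.2, -47.6, -21.6] turn -29.6
[-60.5, -57.1, -21.3] turn -29.6
[-67.1, -63.8, -20.2] turn -29.6
```

```bash
python3 -m crank '[[[-2.4,1.6,0,-8,-1],[-9,-5,-5,-16,-1],[-14.8,-10.8,-9.9,-24,-1],[-23.6,-19.7,-14.7,-30,-1],[-23.6,-19.7,-14.7,-30,-1]]]'; python3 -c "
from h import *
stat()
rows([W([-.0105,-.085+.1335*np.cos(t),.0655+.1335*np.sin(t)]) for t in (1.25,1.35,1.45,1.55,1.65,1.7,1.72)],75)"
```

```text
time: 11.15
ee_pos: [0.5514, 0.0312, 0.1914]
eef_rot: [0.248, 0.969, 0.0, -0.0]
ft_force: [3.9, 1.6, 5.4]
width: 0.0162
grip_force: 20.0
11.15 tcp [0.5514 0.0312 0.1914] chest [-0.0137 -0.0439  0.1914] F [3.9 1.6 5.4] w 0.0162 g 20.0 q [ 0.75  0.38 -1.09  1.66  0.35  1.32  0.67]
[-2.9, 1.8, -0.8] turn 0.3
[-6.1, -10.7, -4.4] turn 0.3
[-9.5, -23.4, -6.7] turn 0.3
[-12.8, -36.2, -7.6] turn 0.3
[-16.2, -49.2, -7.2] turn 0.3
[-17.9, -55.6, -6.5] turn 0.3
[-18.6, -58.1, -6.2] turn 0.3
```

```bash
python3 -m crank '[[[-2,-4,-2,0,-1],[-4,-11,-4.4,0,-1],[-6,-17,-5.7,0,-1],[-7.5,-23.4,-6.7,0,-1],[-9,-30,-7.3,0,-1],[-11,-36,-7.6,0,-1],[-12.5,-43,-7.5,0,-1],[-14,-49,-7.2,0,-1],[-14,-49,-7.2,0,-1]]]'; python3 -c "
from h import *
stat()"
```

```text
time: 12.05
ee_pos: [0.5392, -0.0194, 0.198]
eef_rot: [0.25, 0.968, -0.0, -0.001]
ft_force: [-5.9, 2.4, -1.7]
width: 0.0164
grip_force: 20.0
12.05 tcp [ 0.5392 -0.0194  0.198 ] chest [-0.0132 -0.0959  0.198 ] F [-5.9  2.4 -1.7] w 0.0164 g 20.0 q [ 0.87  0.34 -1.09  1.68  0.31  1.32  0.78]
```

```bash
python3 -m crank '[[[-1,-3,0,0,-1],[-1,-6,0.5,0,-1],[-1,-6,0.5,0,-1]]]'; python3 -m crank '[[[-0.5,-2,0,0,-1],[-0.5,-2,0,0,-1]]]'; python3 -c "
from h import *
stat()"
```

```text
time: 12.35
ee_pos: [0.5379, -0.0244, 0.1981]
eef_rot: [0.25, 0.968, -0.0, 0.0]
ft_force: [-2.5, 0.7, -1.6]
width: 0.0159
grip_force: 20.0
time: 12.55
ee_pos: [0.5378, -0.0247, 0.1981]
eef_rot: [0.249, 0.969, 0.001, 0.0]
ft_force: [0.8, 6.2, -4.3]
width: 0.0163
grip_force: 20.0
12.55 tcp [ 0.5378 -0.0247  0.1981] chest [-0.0133 -0.1014  0.1981] F [ 0.8  6.2 -4.3] w 0.0163 g 20.0 q [ 0.89  0.33 -1.1   1.68  0.3   1.31  0.8 ]
```

```bash
python3 -m crank '[[[0,0,0,0,-0.2],[0,0,0,0,-0.2],[0,0,0,0,-0.2],[0,0,0,0,-0.2],[0,0,-30,0,-0.2],[0,0,-70,0,-0.2],[0,0,-120,0,-0.2],[0,0,-170,0,-0.2],[0,0,-200,0,-0.2],[0,0,-200,0,-0.2]]]'; python3 - <<'E'
from h import *
stat()
b=W([.082,0,0])
rows([W([-.013,-.1,.44]),W([.082,0,.44]),W([.082,0,.30])],0)
c=r.camera("scene")
a=np.array([-.015,-.085,.075]);d=np.array([0,np.cos(1.7),np.sin(1.7)])
print((proj(c,np.array([W(a),W(a+.1335*d),W(np.array([.1-.238*np.cos(1.5),0,.09+.238*np.sin(1.5)]))]))-[150,60])*[3.5,3.3])
cv2.imwrite("pics/s6.png",cv2.resize(c["image"][60:240,150:370,::-1],None,fx=3.5,fy=3.3,interpolation=cv2.INTER_CUBIC))
E
```

```text
time: 13.55
ee_pos: [0.5386, -0.0257, 0.4022]
eef_rot: [0.25, 0.968, 0.001, 0.003]
ft_force: [-0.0, 0.4, -1.5]
width: 0.0348
grip_force: 0.0
13.55 tcp [ 0.5386 -0.0257  0.4022] chest [-0.0123 -0.1022  0.4022] F [-0.   0.4 -1.5] w 0.0348 g 0.0 q [ 0.88  0.26 -1.13  1.32  0.24  1.7   0.86]
[1.0, 2.0, -37.8] turn 75.2
[-65.2, 123.0, -37.1] turn 75.2
[-64.4, 122.7, 102.9] turn 75.2
[[292.47573373 457.25393676]
 [270.90503593 339.07715453]
 [470.30800694 200.72193845]]
```

View pics/s6.png

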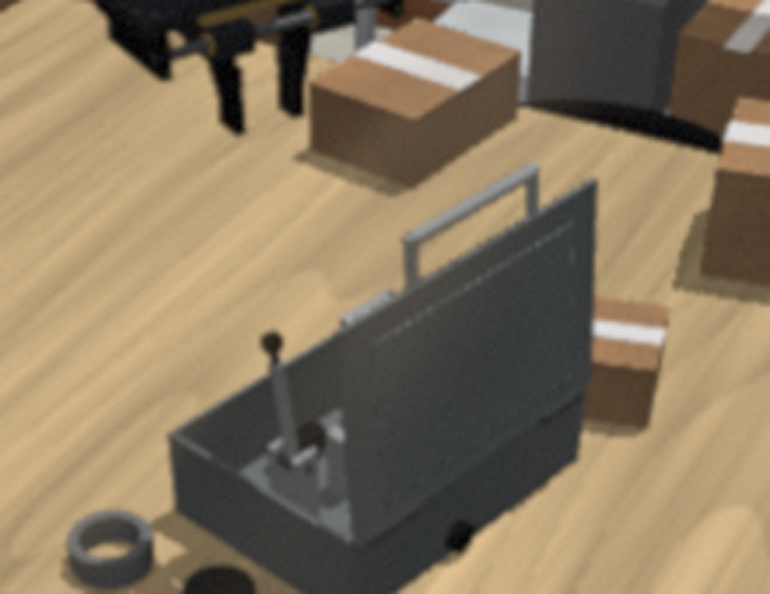

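The stay stands on its stop, with the ball at (271,342) against a predicted (271,339). The lid is still fully up with its bar at about (471,203). Geometry puts contact near a lid angle of 0.85. Now I go back to the bar.

```bash
python3 -m crank '[[[-20,40,-37,8,0],[-40,80,-37,16,0],[-65,123,-37,24,0],[-65,123,-37,32,0],[-65,123,-37,40,0],[-65,123,-37,48,0],[-65,123,-37,56,0],[-65,123,-37,64,0],[-65,123,-37,75,0],[-65,123,-37,75,0],[-65,123,-37,75,0]]]' 25; python3 - <<'E'
from h import *
stat(); rows([W([.084,0,.311])],0)
E
```

```text
time: 14.7
ee_pos: [0.6537, 0.0499, 0.4338]
eef_rot: [0.788, 0.616, -0.001, -0.0]
ft_force: [0.6, -0.3, -0.3]
width: 0.0437
grip_force: 0.0
14.7 tcp [0.6537 0.0499 0.4338] chest [ 0.0809 -0.0008  0.4338] F [ 0.6 -0.3 -0.3] w 0.0437 g 0.0 q [ 0.3   0.51 -0.84  0.89  0.39  1.87 -0.59]
[0.9, 3.2, 122.8] turn 0.2
```

```bash
python3 -m crank '[[[1,3,45,0,0],[1,3,85,0,0],[1,3,122,0,0],[1,3,122,0,0],[1,3,122,0,-1],[1,3,122,0,-1],[1,3,122,0,-1],[1,3,122,0,-1],[1,3,122,0,-1],[1,3,122,0,-1],[1,3,122,0,-1]]]' 25; python3 - <<'E'
from h import *
stat()
s=r.read_state(); p=C(s["ee_pos"])
a=np.arccos((.1-p[0])/.238); print("lid",a-.0126,"bar z off",.09+.238*np.sin(a)-p[2])
for t in list(np.arange(a-.06,.96,-.06)): print(round(t-.0126,3),round(238*(np.cos(a)-np.cos(t)),1),-round(238*(np.sin(t)-np.sin(a)),1))
E
```

```text
time: 15.8
ee_pos: [0.6571, 0.0507, 0.3137]
eef_rot: [0.788, 0.616, 0.001, 0.0]
ft_force: [1.0, 0.0, 4.3]
width: 0.011
grip_force: 25.0
15.8 tcp [0.6571 0.0507 0.3137] chest [0.0841 0.0008 0.3137] F [1.  0.  4.3] w 0.011 g 25.0 q [ 0.4   0.5  -0.85  1.17  0.37  1.62 -0.61]
lid 1.4911347221576783 bar z off 0.013717326493348392
1.431 -14.2 1.4
1.371 -28.3 3.6
1.311 -42.3 6.7
1.251 -56.0 10.6
1.191 -69.5 15.3
1.131 -82.6 20.8
1.071 -95.4 27.1
1.011 -107.9 34.2
0.951 -119.8 42.0
```

Bar gripped (11 mm). Lowering to about 0.95, then feeling for contact.

```bash
python3 -m crank '[[[0,-6,0.5,0,-1],[0,-14,1.4,0,-1],[0,-28,3.6,0,-1],[0,-42,6.7,0,-1],[0,-56,10.6,0,-1],[0,-69.5,15.3,0,-1],[0,-82.6,20.8,0,-1],[0,-95.4,27,0,-1],[0,-108,34,0,-1],[0,-120,42,0,-1],[0,-120,42,0,-1],[0,-120,42,0,-1]]]'; python3 - <<'E'
from h import *
stat()
s=r.read_state(); p=C(s["ee_pos"])
a=np.arctan2(p[2]+.0137-.09,.1-p[0]); print("lid",a-.0126,np.hypot(p[2]+.0137-.09,.1-p[0]))
for t in np.arange(a-.01,a-.16,-.01): print(round(t-.0126,3),round(238*(np.cos(a)-np.cos(t)),1),-round(238*(np.sin(t)-np.sin(a)),1))
E
```

```text
time: 17.0
ee_pos: [0.5399, 0.0805, 0.2709]
eef_rot: [0.787, 0.617, 0.0, -0.0]
ft_force: [-0.5, 5.0, -0.1]
width: 0.011
grip_force: 25.0
17.0 tcp [0.5399 0.0805 0.2709] chest [-0.0369  0.0011  0.2709] F [-0.5  5.  -0.1] w 0.011 g 25.0 q [ 0.56  0.25 -0.93  1.56  0.2   1.44 -0.62]
lid 0.9451165835452977 0.2379309073647505
0.935 -1.9 1.4
0.925 -3.9 2.8
0.915 -5.8 4.2
0.905 -7.7 5.6
0.895 -9.6 7.1
0.885 -11.4 8.6
0.875 -13.3 10.1
0.865 -15.1 11.6
0.855 -16.9 13.1
0.845 -18.7 14.6
0.835 -20.5 16.2
0.825 -22.3 17.8
0.815 -24.1 19.4
0.805 -25.8 21.0
0.795 -27.6 22.7
0.785 -29.3 24.3
```

```bash
python3 -m crank '[[[0,-1.9,1.4,0,-1],[0,-3.9,2.8,0,-1],[0,-5.8,4.2,0,-1],[0,-7.7,5.6,0,-1],[0,-9.6,7.1,0,-1],[0,-11.4,8.6,0,-1],[0,-11.4,8.6,0,-1]]]'|grep force; for i in 1 2; do python3 -m crank '[[[0,-0.9,0.7,0,-1],[0,-1.8,1.5,0,-1],[0,-1.8,1.5,0,-1]]]'|grep -e ft -e pos; done
```

```text
ft_force: [0.2, 6.3, -1.4]
grip_force: 25.0
ee_pos: [0.5276, 0.0835, 0.261]
ft_force: [1.6, 5.6, 0.1]
ee_pos: [0.5259, 0.0839, 0.2595]
ft_force: [0.8, 6.0, -0.6]
```

```bash
python3 -m crank '[[[0,-0.9,0.7,0,-1],[0,-1.8,1.5,0,-1],[0,-1.8,1.5,0,-1]]]'|grep -e ft -e pos;  python3 -m crank '[[[0,-0.9,0.7,0,-1],[0,-0.9,0.7,0,-1],[0,-0.9,0.7,0,-1]]]'|grep -e ft -e pos; python3 -c "
from h import *
s=r.read_state(); p=C(s['ee_pos'])
print('lid',np.arctan2(p[2]+.0137-.09,.1-p[0])-.0126)"
```

```text
ee_pos: [0.5248, 0.0843, 0.2584]
ft_force: [3.1, 6.0, 0.9]
ee_pos: [0.5246, 0.0843, 0.2582]
ft_force: [4.6, 4.1, 3.6]
lid 0.8599950087318722
```

```bash
python3 -m crank '[[[0,-0.9,0.7,0,-1],[0,-0.9,0.7,0,-1],[0,-0.9,0.7,0,-1]]]'|grep -e ft -e pos; python3 - <<'E'
from h import *
c=r.camera("scene"); a=.862+0
cv2.imwrite("pics/s7.png",cv2.resize(c["image"][60:260,130:350,::-1],None,fx=3.5,fy=3,interpolation=cv2.INTER_CUBIC))
E
```

```text
ee_pos: [0.5244, 0.0844, 0.2581]
ft_force: [7.1, 4.6, 5.8]
```

View pics/s7.png

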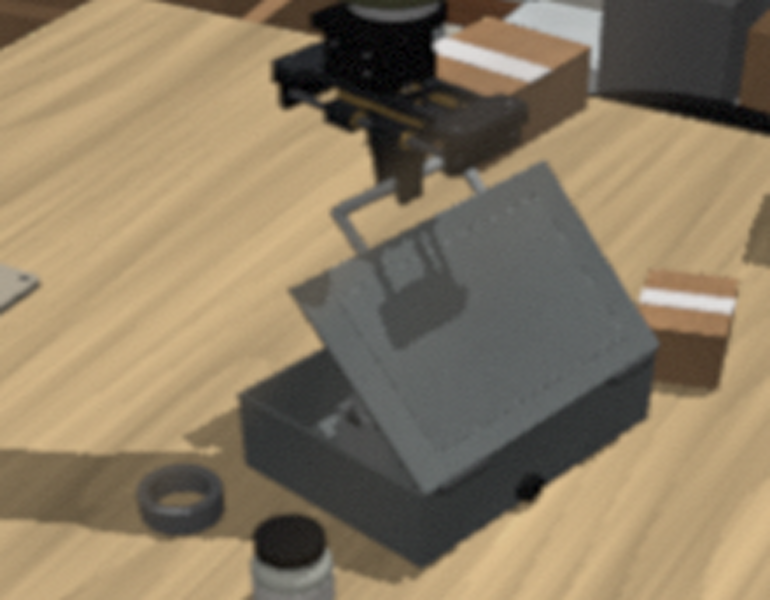

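The lid rests at about 0.86 rad. The position has stopped changing and only a few N have built up, so it's on the foot. I release gently and back off.

```bash
python3 -m crank '[[[0,0,0,0,-0.7],[0,0,0,0,-0.5],[0,0,0,0,-0.2],[0,0,0,0,0],[0,0,0,0,0],[0,0,-20,0,0],[0,0,-60,0,0],[0,0,-110,0,0],[0,-40,-140,0,0],[0,-80,-150,0,0],[0,-80,-150,0,0],[0,-80,-150,0,0]]]'; python3 - <<'E'
from h import *
stat()
c=r.camera("scene"); f=lambda P:((proj(c,P)-[130,60])*[3.5,3]).round(1)
a=.86+.0126
print("bar mid .86",f(W([.1-.238*np.cos(a),0,.09+.238*np.sin(a)])))
cv2.imwrite("pics/s8.png",cv2.resize(c["image"][60:260,130:350,::-1],None,fx=3.5,fy=3,interpolation=cv2.INTER_CUBIC))
E
```

```text
time: 20.45
ee_pos: [0.4442, 0.103, 0.4071]
eef_rot: [0.788, 0.616, 0.0, 0.002]
ft_force: [0.4, 0.1, 0.6]
width: 0.0432
grip_force: 0.0
20.45 tcp [0.4442 0.103  0.4071] chest [-1.352e-01 -4.000e-04  4.071e-01] F [0.4 0.1 0.6] w 0.0432 g 0.0 q [ 0.68 -0.05 -0.94  1.5  -0.04  1.68 -0.51]
bar mid .86 [[398.6 179.6]]
```

View pics/s8.png

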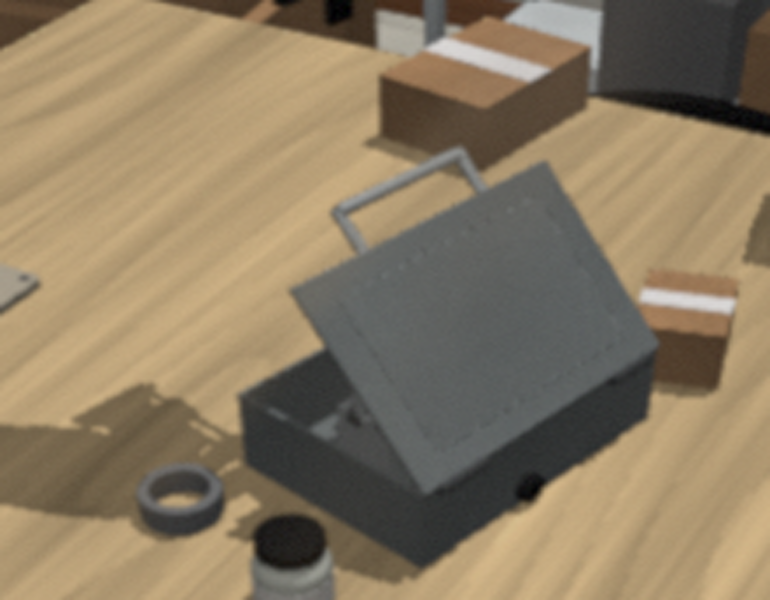

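The lid stays propped at 0.86 with its bar centre at about (398,181), against a predicted (399,180). The bystanders have not moved and the robot is clear, so I hand it in.

```bash
python3 -c "
from bench import r
print(r.close_job())"
```

```text
the job is handed in; nothing more can be done
None
```

The lid is propped on the stay at about 0.86 rad, the bystanders are where they stood, the gripper has let go and the arm is clear; I handed the job in after about 20 s of robot time, and no verdict was returned.

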